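# Slide a steel sheet under the lips of a sprung-bed holder

## Task

The thin steel sheet lies loose on the sprung bed of the sheet holder. Press gently down on its top with the fingertips until the bed sinks, drag it on the bed into the corner of the two fences, under both lips, until its edges lie flush against both, then let go so that the springs clamp it under the lips. Never push on the sheet with more than 28 N, down and sideways together, and do not disturb the petri dish, the slide box or the small jar standing near by.

Things in the scene. Friction and masses are not known exactly. Their poses are not given: they have to be found in the camera images.
- sheet_top (a point): Centre of the upper face of the sheet: plain steel with a matt face, 120 mm (its x) by 90 mm (its y), 5 mm thick, about 150 g, loose, lying flat on the bed, too wide to grasp. Its x axis starts within 0.25 rad of the holder's. z is up. Fingertips hold well on its face (friction about 0.7) while it slides easily on the slick bed and fences (about 0.2).
- corner (a point): Inner corner of the fixed sheet holder where its two aluminium fences meet, 24 mm above the bench at the level of the bed at rest. Holder's axes: x towards the end fence (away from the robot), y towards the side fence (robot's left), z up; turned up to 0.3 rad. End fence face: x = 0; side fence face: y = 0. The slick white bed spans x -218 to -2, y -189 to -1 mm. Sheet home: centre at x -60, y -45 mm.
- end_lip (a point): Middle of the free top edge of the lip on the end fence (holder's axes). The lip is 4 mm thick and overhangs the bed by 10 mm along the whole fence. Its underside is 3.5 mm above the bed at rest, so the 5 mm sheet goes under only while the bed is pressed down by more than 1.5 mm. Lip top 7.5 mm, screw heads 10 mm above the bed at rest. The sheet's short edge goes here.
- side_lip (a point): Middle of the free top edge of the same kind of lip on the side fence (same thickness, overhang and height; holder's axes). The sheet's long edge goes here. The bed's two other sides are open.
- bed (a joint): How far the sprung bed is pressed down, m: 0 at rest, 0.005 at its bottom stop. It sinks level on stiff springs: a downward push on the sheet of about 1 N starts it, 16 N gives 1.5 mm, 21 N 2 mm, 26 N 2.5 mm, 10 N more for each mm. With the sheet clamped under the lips and let go it stays about 1.5 mm down.
- petri: Glass petri dish with lid, 90 mm across, 18 mm high, origin at the centre of its underside; bystander, right of the holder, in front of a fixed beaker 148 mm high.
- slides: Box of slides, 31 x 81 x 52 mm high, origin at the centre of its underside; bystander, right of the holder.
- jar: Small white jar with red cap, 60 mm across, 60 mm high, origin at the centre of its underside; bystander, right of the holder.
Mind the look-alikes: they are no part of the job. Of the things that look like the part that bears sheet_top, the larger one is meant.

How it is judged:
On the way, in this order (a step that is already met when the one before it is completed fails the run):
1. the sheet is being dragged by fingers that press on its top with the bed pressed down (distance of sheet_top from where it was at the start of the episode above 0.02 m and value of joint bed above 0.0008 m and contact force between the fingers and sheet above 4 N), for 0.1 s.
2. the sheet has been slid under both lips and lies against both fences (x of sheet_top in the frame of corner above -0.063 m and y of sheet_top in the frame of corner above -0.048 m and angle between the x axis of sheet_top and the x axis of corner, either way round below 0.035 rad), for 0.2 s.
At the end, for the whole second after the job is handed in: The sheet lies flat and still under both lips, its centre within 3 mm of the home position against each fence, square to the fences within 0.035 rad, let go, with the bed risen so that the sheet is clamped (bed 0.8 to 2.6 mm down) (all of step 2 and x of sheet_top in the frame of corner below -0.057 m and y of sheet_top in the frame of corner below -0.042 m and angle between sheet_top's own z axis and vertical below 0.03 rad and value of joint bed between 0.0008 and 0.0026 m and linear speed of sheet below 0.01 m/s); the robot touches nothing.
It fails at once if pushed on the sheet with more than 28 N, down and sideways together (contact force between the fingers and sheet above 28 N).
It fails at once if petri dish disturbed (distance of petri from where it was at the start of the episode above 0.02 m).
It fails at once if slide box disturbed (distance of slides from where it was at the start of the episode above 0.02 m).
It fails at once if jar disturbed (distance of jar from where it was at the start of the episode above 0.02 m).
It also fails if it takes over 72 s, if anything falls off the work surface, if the arm or the gripper's body presses on something with over 40 N, if the wrist force passes 120 N, or if a joint passes its speed limit or range.

## Robot

A 6-joint arm with a two-finger parallel gripper is mounted at the origin on a cart in front of the work surface, level with it; the furniture and walls round the work are solid. World frame = base frame: x ahead of the robot, y to its left, z up, the work surface at z = 0. Lengths are in m, angles in rad, forces in N, time in s.
With the tool pointing down it reaches from about 0.25 to 0.775 m from the base axis. Payload 8.9 kg.
Tool frame: the origin (TCP) lies between the finger pads; the fingertips stand 22 mm ahead of it and the grasp point (between the pads) lies 3 mm ahead of it; z points along the fingers, y is the line along which they close (so a half turn about z gives the same grasp; the last joint's range is limited). The gripper opens to 85 mm and grips with 20 to 120 N. Pads are 22 mm wide; open, the fingers measure 114 mm over their backs; the gripper's body (76 mm by 85 mm) begins 54 mm behind the grasp point. The pads swing forward as they close: fully open they stand 13 mm farther back than shut.
Start: joints at [-1.298, 0.291, -0.153, 1.127, 0, 1.431], TCP at [0.21, -0.481, 0.253] pointing down, gripper open.
Joint ranges: [-2.52, 2.52], [-0.91, 1.74], [-1.3, 1.37], [-1.96, 2.02], [-1.52, 1.47], [-3.14, 3.14]. Speed limits (rad/s): [2.22, 2.22, 2.79, 3.14, 3.14, 3.14].

## Interface

Orientations are given as a 3x3 rotation matrix whose columns are the frame's x, y, z axes.
In Python, from bench import movep, move_l, set_joints, move_gripper, hold, inverse_kinematics, grab_frame, camera_info, Unreachable, close_job, read_time, read_qpos, read_qd, read_tau, read_eef_pos, read_orientation, read_wrist_force, read_torque, read_grip_width, read_grip_force gives the robot as it stands. Calls block until the motion is done:
- movep(position, orientation): joint-space move of the TCP to a pose.
- move_l(position, rotation=None, speed=0.15, f_stop=None): straight line of the TCP; rotation=None keeps the orientation; speed is the mean speed in m/s. With f_stop (N) it stops when the force on the tool has changed by that much, and returns True; else False.
- set_joints(angles): joint-space move.
- move_gripper(opening, newtons=None): finger opening in m; newtons is the grip in N (None keeps the last); returns when the fingers have stopped.
- hold(seconds).
- inverse_kinematics(position, orientation): joint angles nearest the present ones, or None.
- grab_frame(name): name is "side" or "top" or "wrist"; returns the picture (420x560x3 uint8, red, green, blue); there is no depth.
- camera_info(name): a dict with "fx", "fy", "cx", "cy" (pixels), "position" and "orientation" of the camera in the world. Camera axes: x right, y down, z forward; pixel columns grow to the right and rows downward; lengths in m; the calibration is good to about 2 mm. A picture is of the moment at which its call begins: read the wrist's pose just before it. camera_info takes no time and is no camera call; for the wrist camera it gives the pose at the moment of the call.
A pose or a line that the arm cannot do raises Unreachable and nothing moves.
- close_job(): hands the job in; it is judged then, once.
Readings, each from a call of its own:
- read_time(): time.
- read_qpos(): joint angles.
- read_qd(): joint speeds.
- read_tau(): joint torques, N m.
- read_eef_pos(): TCP position.
- read_orientation(): TCP orientation.
- read_wrist_force(): force on the tool from outside, world axes, zero at the start.
- read_torque(): the same for the moment, N m.
- read_grip_width(): finger opening in m.
- read_grip_force(): force on a finger pad.
Only numpy, scipy, OpenCV 4.12 (cv2) and the standard library are available. Lean on these libraries where they do the work, as an engineer would, in place of code of your own. Each camera call takes 0.05 s, during which the arm holds its last target. There are 200 camera calls.

## Working session

There is one attempt and no reset: what is moved stays moved. The work goes in short steps, each a Python script; the robot and the scene stay as the last script left them, time stands still between calls to the robot, and variables do not carry over. Pictures are saved under pics/ and viewed, at most 10 in all, crops included, and the job is handed in when it is done.

```bash
mkdir -p pics; ls; python3 - <<'E'
from bench import *
import cv2
for n in("top","side"):
    f=grab_frame(n); cv2.imwrite(f"pics/{n}0.png",f[:,:,::-1]); print(n,camera_info(n))
print(read_time())
E
```

```text
pics
top {'fx': 507.1629926783335, 'fy': 507.1629926783335, 'cx': 281.6967612596346, 'cy': 208.917447185316, 'position': array([0.3355149 , 0.16277446, 1.30039722]), 'orientation': array([[ 0.01251602, -0.99161936,  0.12858611],
       [-0.99984053, -0.01077282,  0.01424326],
       [-0.01273866, -0.12874388, -0.99159606]])}
side {'fx': 381.16615310539004, 'fy': 381.16615310539004, 'cx': 279.06899263630174, 'cy': 206.51119723946604, 'position': array([0.23500516, 0.92254033, 0.57429865]), 'orientation': array([[-0.9367131 , -0.20153312,  0.28627428],
       [-0.35003821,  0.52402172, -0.77644993],
       [ 0.00646643, -0.82751776, -0.5614023 ]])}
0.1
```

View pics/top0.png

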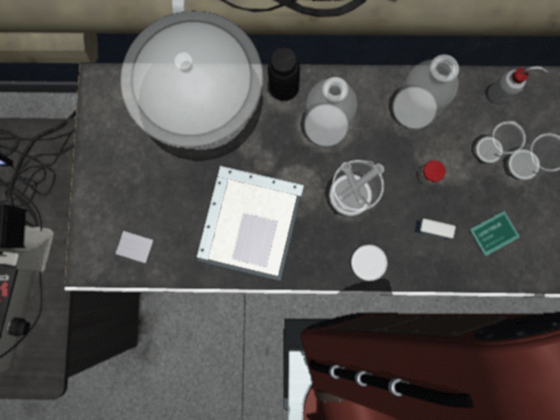

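View pics/side0.png

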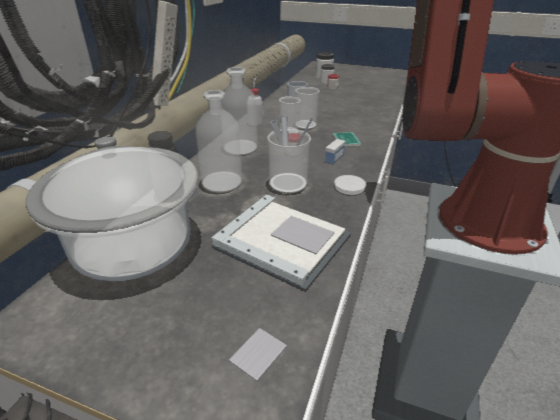

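The top picture shows the holder with its corner near (219,172), the end fence along its top and the side fence on its left. There are two grey sheets. One is at about (256,240) on the bed. The other, at (134,247), is smaller and lies on the bench. The one on the bed fits the description: it is larger and lies on the white bed. Next I'll get rough positions and a close wrist view of it.

```bash
cat > h.py <<'E'
import numpy as np,cv2
from bench import *
def ray(ci,uv,z):
    d=ci["orientation"]@np.array([(uv[0]-ci["cx"])/ci["fx"],(uv[1]-ci["cy"])/ci["fy"],1.]);p=np.array(ci["position"])
    return p+d*(z-p[2])/d[2]
def down(a): # tool pointing down, tool y axis at world angle a
    y=np.array([np.cos(a),np.sin(a),0]);z=np.array([0,0,-1.]);return np.c_[np.cross(y,z),y,z]
E
python3 - <<'E'
from h import *
ci=camera_info("top")
for n,uv,z in[("corner",(219,170),.033),("endR",(303,185),.033),("sideEnd",(198,260),.033),("sheet",(256,240),.029),("small",(134,247),.003),("petri",(369,262),.018),("beaker top",(357,185),.148),("beaker base",(350,195),0)]:print(n,ray(ci,uv,z).round(3))
print(read_orientation().round(2)); w=camera_info("wrist");print(w["position"]-read_eef_pos(), w["orientation"].round(2),w["fx"])
s=ray(ci,(256,240),.029)
for a in(1.4,-1.74,-.17,2.97):
  for z in(.3,.1): 
    q=inverse_kinematics([s[0],s[1],z],down(a));print(a,z,None if q is None else np.round(q,2))
E
```

```text
corner [0.598 0.342 0.033]
endR [0.562 0.128 0.033]
sideEnd [0.369 0.388 0.033]
sheet [0.421 0.245 0.029]
small [0.401 0.559 0.003]
petri [ 0.37  -0.04   0.018]
beaker top [0.542 0.007 0.148]
beaker base [0.542 0.005 0.   ]
[[ 0.92  0.4  -0.  ]
 [ 0.4  -0.92  0.  ]
 [ 0.   -0.   -1.  ]]
[0.06748369 0.02977237 0.12006827] [[ 0.4  -0.88 -0.26]
 [-0.92 -0.38 -0.11]
 [-0.    0.29 -0.96]] 295.32944717903877
1.4 0.3 [ 0.38  0.2  -0.16  1.22  0.    0.55]
1.4 0.1 [ 0.38  0.37 -0.49  0.71  0.    0.55]
-1.74 0.3 [ 0.38  0.2  -0.16  1.22  0.   -2.6 ]
-1.74 0.1 [ 0.38  0.37 -0.49  0.71  0.   -2.6 ]
-0.17 0.3 [ 0.38  0.2  -0.16  1.22  0.    2.12]
-0.17 0.1 [ 0.38  0.37 -0.49  0.71  0.    2.12]
2.97 0.3 [ 0.38  0.2  -0.16  1.22  0.   -1.02]
2.97 0.1 [ 0.38  0.37 -0.49  0.71  0.   -1.02]
```

```bash
python3 - <<'E'
from h import *
movep([.33,-.15,.33],down(-.17)); movep([.38,.22,.32],down(-.17)); movep([.47,.25,.22],down(-.17)); move_gripper(.04)
hold(.3); ci=camera_info("wrist"); f=grab_frame("wrist"); np.save("w0.npy",{"ci":ci,"f":f},allow_pickle=True)
cv2.imwrite("pics/w0.png",cv2.resize(f[:,:,::-1],(800,600)))
f=grab_frame("top");cv2.imwrite("pics/t1.png",f[:,:,::-1]);print(read_time(),read_grip_width(),read_wrist_force())
E
```

```text
4.3583 0.039818969680954934 [ 0.16069799 -0.19981587 -0.02152209]
```

View pics/w0.png

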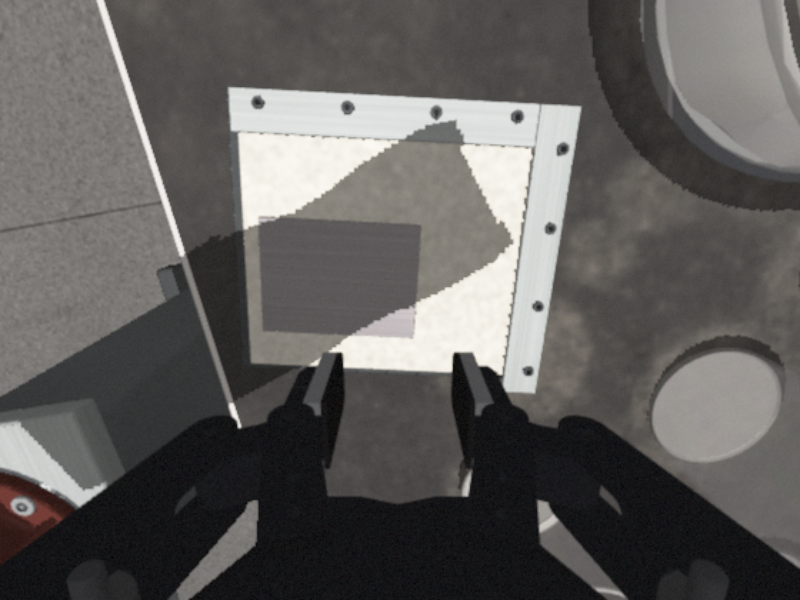

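The wrist view (800x600) shows the sheet in the shadow on the bed, with corners at (258,216), (420,225), (414,338) and (262,330). The lip free edges meet at (531,147). The side lip runs left to (238,132) and the end lip runs down to (504,375).

```bash
cat >> h.py <<'E'
def geo():
    d=np.load("w0.npy",allow_pickle=True).item();ci=d["ci"];k=.7
    R=lambda u,z:ray(ci,((u[0]+.5)*k-.5,(u[1]+.5)*k-.5),z)
    c=R((531,147),.0315);s=R((238,132),.0315);e=R((504,375),.0315)
    sh=np.array([R(u,.029) for u in[(258,216),(420,225),(414,338),(262,330)]])
    return c,s,e,sh
E
python3 - <<'E'
from h import *
c,s,e,sh=geo()
a=np.arctan2(*(c-s)[1::-1]);b=np.arctan2(*(c-e)[1::-1])-np.pi/2
print("lip angles",a,b,np.linalg.norm(c-s),np.linalg.norm(c-e))
y=(a+b)/2;ux=np.array([np.cos(y),np.sin(y)]);uy=np.array([-ux[1],ux[0]])
co=c[:2]+.01*ux+.01*uy;print("corner",co,"yaw",y)
print("sides",[np.linalg.norm(sh[i]-sh[i-1]).round(4) for i in range(4)])
m=sh.mean(0)[:2];print("sheet",m,"in holder",(m-co)@ux,(m-co)@uy)
for p,q in((0,1),(3,2)):print("sheet yaw",np.arctan2(*(sh[q]-sh[p])[1::-1]))
for p,q in((3,0),(2,1)):print("sheet yaw y",np.arctan2(*(sh[q]-sh[p])[1::-1])-np.pi/2)
ci=camera_info("top")
for z in [.0315]:
  uvs=[]
  for P in(c,s,e,*sh):
    v=ci["orientation"].T@(P-ci["position"]);uvs.append((v[:2]/v[2]*ci["fx"]+[ci["cx"],ci["cy"]]).round(1))
print(uvs)
f=cv2.imread("pics/top0.png");
for u in uvs: cv2.circle(f,tuple(int(round(x*16)) for x in u),16,(0,0,255),-1,shift=4)
cv2.imwrite("pics/chk.png",cv2.resize(f[150:290,180:320],(600,600),interpolation=cv2.INTER_NEAREST))
E
```

```text
lip angles -0.2177006437364573 -0.2034298926757725 0.2016134842216657 0.17477007118785723
corner [0.58754745 0.32817506] yaw -0.2105652682061149
sides [np.float64(0.0892), np.float64(0.1184), np.float64(0.0895), np.float64(0.1204)]
sheet [0.42452268 0.24967143] in holder -0.14301577533335422 -0.1108439657432304
sheet yaw -0.22487076376721815
sheet yaw -0.22651072334257702
sheet yaw y -0.2296203158088317
sheet yaw y -0.20751004905974169
[array([227.3, 178.9]), array([207.8, 256.3]), array([294.4, 193.3]), array([230.9, 257.5]), array([242.5, 211.8]), array([277. , 219.4]), array([265.5, 266.1])]
```

View pics/chk.png

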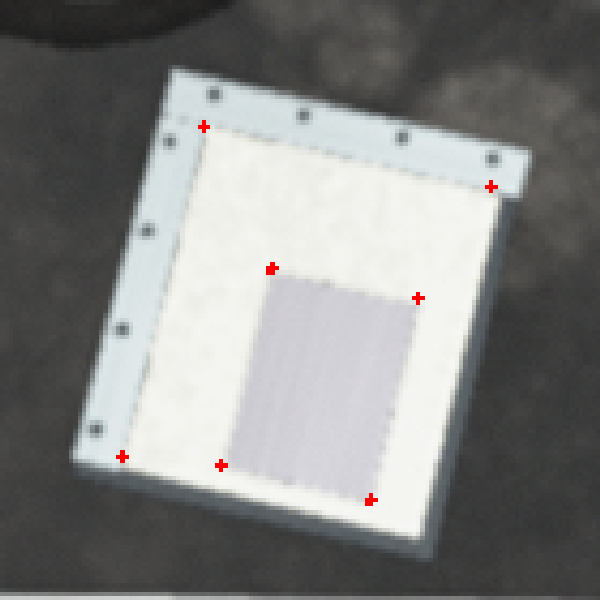

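The geometry agrees between the two views within about 2 mm, and the sheet measures 119x89 mm, so it is the larger one. Holder yaw is about -0.212, and the sheet is nearly parallel to it. Now I'll go down gently and press.

```bash
cat >> h.py <<'E'
YAW=-.213
UX=np.array([np.cos(YAW),np.sin(YAW),0]);UY=np.array([-UX[1],UX[0],0])
def F():
    f=np.array(read_wrist_force());return np.array([f@UX,f@UY,f[2]])
def step(dx=0,dy=0,dz=0,speed=.04,f_stop=None):
    return move_l(np.array(read_eef_pos())+dx*UX+dy*UY+[0,0,dz],down(YAW),speed=speed,f_stop=f_stop)
E
python3 - <<'E'
from h import *
m=[.4245,.2497]
movep([*m,.09],down(YAW)); move_l([*m,.066],down(YAW),speed=.05); hold(.2); b=F(); print("bias",b,read_eef_pos())
hit=move_l([*m,.040],down(YAW),speed=.01,f_stop=3); hold(.2); print(hit,F()-b,read_eef_pos(),read_time())
np.save("b.npy",b)
E
```

```text
bias [-0.1216259  -0.3406177   0.18564702] [0.42469668 0.24980157 0.06623496]
True [0.37976539 0.47547515 4.92259606] [0.42454425 0.24971013 0.04908111] 7.6083
```

```bash
python3 - <<'E'
from h import *
b=np.load("b.npy"); p=np.array(read_eef_pos())
for i in range(10):
    f=(F()-b)[2]
    if f>20.5: break
    p[2]-=min(.0006,max(.0001,(21.5-f)/1e4*.7)); move_l(p,down(YAW),speed=.01); hold(.1); print(i,p[2].round(5),(F()-b).round(2))
print(read_eef_pos(),read_time()); np.save("p.npy",p)
E
```

```text
0 0.04848 [-1.38 -0.8   8.42]
1 0.04788 [-1.94 -1.98 10.61]
2 0.04728 [-3.11 -2.73 14.55]
3 0.04679 [-3.59 -2.77 18.2 ]
4 0.04656 [-4.3  -3.58 19.87]
5 0.04645 [-3.93 -3.18 19.55]
6 0.04631 [-4.3  -4.34 20.25]
7 0.04621 [-3.75 -2.7  21.4 ]
[0.42462714 0.24974894 0.04741141] 10.4083
```

```bash
cat >> h.py <<'E'
def drag(p,b,dx,dy,n,target=21.5,speed=.02,fs=None,v=1):
    for i in range(n):
        p=p+(dx*UX+dy*UY)/n; e=target-(F()-b)[2]; p[2]-=np.clip(e/1e4*.5,-.0003,.0002)
        s=move_l(p,down(YAW),speed=speed); f=F()-b
        if v: print(i,f.round(1),"%.1f"%np.linalg.norm(f),p.round(4))
        if fs and fs(f): break
        if np.linalg.norm(f)>26: print("HIGH");break
    np.save("p.npy",p);return p
E
python3 - <<'E'
from h import *
b=np.load("b.npy"); p=np.load("p.npy")
p=drag(p,b,.069,.052,12,target=21)
hold(.1);print(F()-b,read_eef_pos(),read_time())
f=grab_frame("side");cv2.imwrite("pics/s1.png",cv2.resize(f[180:300,200:360,::-1],(800,600)))
f=grab_frame("wrist");cv2.imwrite("pics/w1.png",f[:,:,::-1])
E
```

```text
0 [-5.6 -4.5 22.5] 23.7 [0.4311 0.2527 0.0462]
1 [-4.9 -3.1 21.3] 22.1 [0.4376 0.2557 0.0463]
2 [-6.1 -3.7 20.9] 22.0 [0.4442 0.2588 0.0463]
3 [-5.7 -3.1 20.6] 21.6 [0.4507 0.2618 0.0463]
4 [-5.3 -4.2 20. ] 21.1 [0.4572 0.2648 0.0463]
5 [-5.5 -4.4 20.4] 21.6 [0.4638 0.2678 0.0463]
6 [-4.6 -3.1 20.7] 21.4 [0.4703 0.2708 0.0462]
7 [-5.2 -2.7 21. ] 21.8 [0.4768 0.2739 0.0462]
8 [-5.5 -3.5 20.3] 21.3 [0.4834 0.2769 0.0462]
9 [-6.  -3.7 20.5] 21.7 [0.4899 0.2799 0.0462]
10 [-5.2 -4.  20.2] 21.2 [0.4964 0.2829 0.0461]
11 [-3.7 -3.1 19.7] 20.3 [0.503  0.2859 0.0461]
[-5.18820329 -3.07317122 19.93557482] [0.5030082  0.28596248 0.04754307] 16.6083
```

View pics/w1.png

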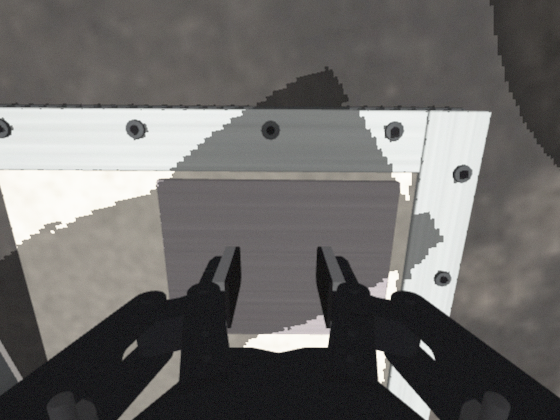

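The sheet has followed the fingers and is square. Its upper edge is at row 180 and the side lip edge at row 170, a gap of about 5 mm. Its right edge is at column 398 and the end lip at about column 412, a gap of about 7 mm. Now I'll slide it under the side lip, then the end lip.

```bash
python3 - <<'E'
from h import *
b=np.load("b.npy"); p=np.load("p.npy")
for _ in range(3): p=drag(p,b,0,0.0005,1,target=23); hold(.05)
p=drag(p,b,0,.019,19,target=22.3,speed=.01,fs=lambda f:f[1]<-10)
print(F()-b,read_eef_pos(),read_time())
E
```

```text
0 [-4.8 -6.2 20. ] 21.5 [0.5031 0.2864 0.0459]
0 [-4.1 -7.5 21.3] 23.0 [0.5032 0.2869 0.0458]
0 [-3.8 -6.9 22. ] 23.3 [0.5033 0.2874 0.0458]
0 [-2.8 -7.2 22.1] 23.4 [0.5035 0.2884 0.0457]
1 [-2.4 -6.8 21.5] 22.7 [0.5037 0.2894 0.0457]
2 [-1.9 -7.5 22.4] 23.7 [0.5039 0.2903 0.0457]
3 [-1.3 -7.2 20.8] 22.1 [0.5041 0.2913 0.0457]
4 [-2.1 -7.7 21.7] 23.1 [0.5044 0.2923 0.0456]
5 [-1.5 -7.4 21. ] 22.3 [0.5046 0.2933 0.0456]
6 [-1.1 -8.2 22.7] 24.2 [0.5048 0.2943 0.0455]
7 [-1.2 -7.  21.7] 22.8 [0.505  0.2952 0.0455]
8 [-0.3 -6.8 21.8] 22.8 [0.5052 0.2962 0.0455]
9 [-1.3 -7.6 22. ] 23.3 [0.5054 0.2972 0.0455]
10 [-1.  -7.3 22.2] 23.4 [0.5056 0.2982 0.0455]
11 [-0.7 -7.1 21.4] 22.5 [0.5058 0.2991 0.0455]
12 [-0.1 -6.3 23. ] 23.8 [0.506  0.3001 0.0454]
13 [-0.3 -7.7 22.4] 23.7 [0.5063 0.3011 0.0455]
14 [  0.3 -10.7  22.5] 24.9 [0.5065 0.3021 0.0455]
[  0.26115493 -10.65135796  22.48737116] [0.50750695 0.30060376 0.04733752] 21.3583
```

```bash
python3 - <<'E'
from h import *
b=np.load("b.npy"); p=np.load("p.npy")
p=drag(p,b,.020,0,20,target=22.3,speed=.01,fs=lambda f:f[0]<-11.5)
print(F()-b,read_eef_pos(),read_time())
ci=camera_info("wrist");f=grab_frame("wrist");np.save("w2.npy",{"ci":ci,"f":f},allow_pickle=True);cv2.imwrite("pics/w2.png",cv2.resize(f[:,:,::-1],(800,600)))
E
```

```text
0 [-2.9 -9.8 24.7] 26.7 [0.5074 0.3019 0.0455]
HIGH
[-2.85430402 -9.80004573 24.68005251] [0.50757714 0.30057165 0.04718479] 21.6083
```

View pics/w2.png

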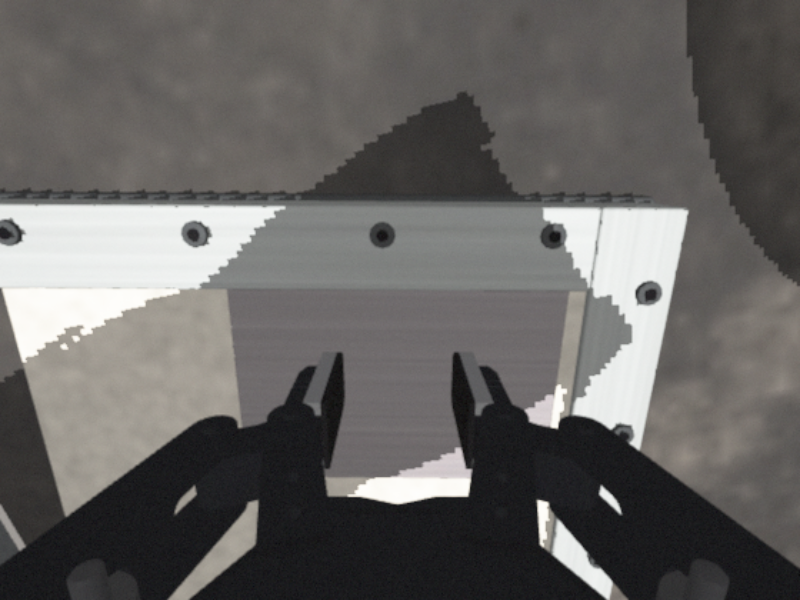

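The sheet's long edge is now fully under the side lip. The end gap is still open, about 6 mm at columns 567-585. I'll ease the side preload and pressing force, then drag in x.

```bash
python3 - <<'E'
from h import *
b=np.load("b.npy"); p=np.load("p.npy")
p=drag(p,b,0,-.0008,2,target=21.8,speed=.01)
p=drag(p,b,.022,0,44,target=21.5,speed=.01,fs=lambda f:f[0]<-12)
print(F()-b,read_eef_pos(),read_time())
ci=camera_info("wrist");f=grab_frame("wrist");np.save("w3.npy",{"ci":ci,"f":f},allow_pickle=True);cv2.imwrite("pics/w3.png",cv2.resize(f[:,:,::-1],(800,600)))
E
```

```text
0 [-4.  -8.4 22.6] 24.4 [0.5074 0.3015 0.0456]
1 [-3.  -5.9 21.2] 22.2 [0.5073 0.3011 0.0456]
0 [-5.6 -5.7 22.3] 23.6 [0.5078 0.301  0.0456]
1 [-6.7 -6.2 23. ] 24.8 [0.5083 0.3009 0.0457]
2 [-8.  -5.2 23.2] 25.1 [0.5087 0.3008 0.0457]
3 [-9.5 -4.3 23.4] 25.6 [0.5092 0.3007 0.0458]
4 [-9.  -5.5 23. ] 25.3 [0.5097 0.3006 0.0459]
5 [-8.9 -4.6 23. ] 25.0 [0.5102 0.3004 0.046 ]
6 [-8.5 -4.8 22.4] 24.4 [0.5107 0.3003 0.0461]
7 [-9.9 -4.8 22.1] 24.7 [0.5112 0.3002 0.0461]
8 [-10.  -4.  21.] 23.6 [0.5117 0.3001 0.0461]
9 [-8.8 -4.5 21.1] 23.3 [0.5122 0.3    0.0461]
10 [-9.4 -3.9 21. ] 23.3 [0.5126 0.2999 0.0461]
11 [-8.8 -4.7 21.4] 23.6 [0.5131 0.2998 0.0461]
12 [-10.2  -4.3  21.1] 23.9 [0.5136 0.2997 0.0461]
13 [-8.6 -4.2 20.9] 23.0 [0.5141 0.2996 0.0461]
14 [-10.   -3.4  21.6] 24.1 [0.5146 0.2995 0.046 ]
15 [-9.  -3.9 21.9] 24.0 [0.5151 0.2994 0.046 ]
16 [-9.9 -3.9 22.3] 24.7 [0.5156 0.2993 0.046 ]
17 [-9.6 -4.2 21.3] 23.7 [0.5161 0.2992 0.0461]
18 [-9.  -4.6 22.1] 24.3 [0.5166 0.2991 0.0461]
19 [-10.8  -3.7  21.6] 24.4 [0.517  0.299  0.0461]
20 [-8.5 -4.2 22.3] 24.2 [0.5175 0.2989 0.0461]
21 [-9.7 -4.3 21.3] 23.8 [0.518  0.2988 0.0461]
22 [-9.8 -3.8 21.9] 24.3 [0.5185 0.2987 0.0461]
23 [-8.9 -4.4 21.1] 23.3 [0.519  0.2985 0.0462]
24 [-9.8 -5.  21.1] 23.8 [0.5195 0.2984 0.0461]
25 [-8.6 -4.3 21.6] 23.7 [0.52   0.2983 0.0461]
26 [-9.4 -5.1 22. ] 24.4 [0.5205 0.2982 0.0461]
27 [-9.1 -3.8 21.5] 23.6 [0.521  0.2981 0.0461]
28 [-8.6 -4.  20.7] 22.8 [0.5214 0.298  0.0461]
29 [-10.2  -3.5  21.9] 24.4 [0.5219 0.2979 0.0461]
30 [-9.  -3.7 21. ] 23.2 [0.5224 0.2978 0.0461]
31 [-10.   -3.9  21.5] 24.0 [0.5229 0.2977 0.0461]
32 [-9.9 -4.  21. ] 23.6 [0.5234 0.2976 0.0461]
33 [-10.   -3.9  21.5] 24.0 [0.5239 0.2975 0.0461]
34 [-11.8  -4.7  23. ] 26.3 [0.5244 0.2974 0.0461]
HIGH
[-11.80108452  -4.65236596  23.02886156] [0.52256679 0.29748122 0.04730782] 30.9083
```

View pics/w3.png

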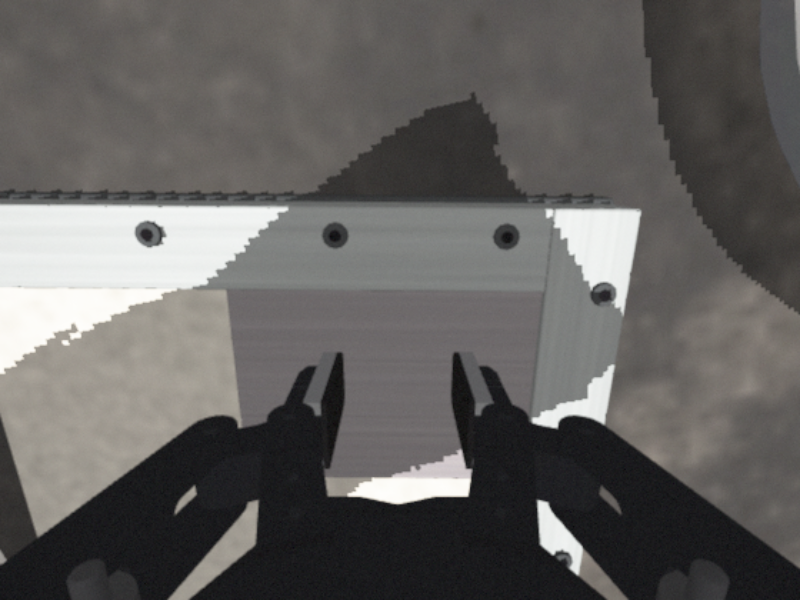

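About 111 of 120 mm shows before the end lip, so roughly 9 mm is underneath and the edge is at the fence. The long edge is parallel to the side lip. I'll do a final light seating push with a slightly lower press, then let go.

```bash
python3 - <<'E'
from h import *
b=np.load("b.npy"); p=np.load("p.npy")
p=drag(p,b,-.0003,0,3,target=20,speed=.01)
p=drag(p,b,.003,0,10,target=20,speed=.01,fs=lambda f:f[0]<-12.8)
p=drag(p,b,-.0015,0,3,target=20,speed=.01)
p=drag(p,b,0,.004,14,target=20,speed=.01,fs=lambda f:f[1]<-11)
print(F()-b,read_eef_pos(),read_time())
p=drag(p,b,-.0005,-.0015,4,target=17,speed=.01)
np.save("p.npy",p)
E
```

```text
0 [-10.7  -3.5  21. ] 23.8 [0.5243 0.2974 0.0462]
1 [-10.2  -4.4  20.6] 23.4 [0.5242 0.2974 0.0463]
2 [-10.   -2.9  20.2] 22.7 [0.5241 0.2974 0.0463]
0 [-11.2  -3.8  20.7] 23.8 [0.5244 0.2974 0.0463]
1 [-11.8  -3.2  21.1] 24.4 [0.5247 0.2973 0.0463]
2 [-12.9  -3.2  21.4] 25.2 [0.525  0.2973 0.0464]
0 [-12.2  -3.7  19.4] 23.2 [0.5245 0.2974 0.0465]
1 [-10.1  -3.9  18.9] 21.8 [0.524  0.2975 0.0464]
2 [-7.6 -4.3 19. ] 20.9 [0.5235 0.2976 0.0464]
0 [-6.8 -4.8 19.2] 20.9 [0.5236 0.2979 0.0463]
1 [-7.6 -5.9 21.3] 23.3 [0.5236 0.2981 0.0463]
2 [-6.6 -7.8 21. ] 23.4 [0.5237 0.2984 0.0464]
3 [-7.7 -7.7 20.4] 23.1 [0.5237 0.2987 0.0464]
4 [-7.2 -9.1 22.2] 25.0 [0.5238 0.299  0.0464]
5 [-7.2 -9.7 20.4] 23.7 [0.5239 0.2992 0.0465]
6 [ -6.4 -11.6  20.4] 24.3 [0.5239 0.2995 0.0466]
[ -6.37480372 -11.59336446  20.41668945] [0.52254464 0.29776826 0.04751295] 34.9583
0 [-5.4 -9.3 18.6] 21.5 [0.5237 0.2992 0.0467]
1 [-5.7 -8.  17.5] 20.1 [0.5235 0.2988 0.0468]
2 [-5.7 -7.  17.3] 19.6 [0.5233 0.2985 0.0468]
3 [-5.1 -4.7 16. ] 17.5 [0.5231 0.2982 0.0469]
```

```bash
python3 - <<'E'
from h import *
b=np.load("b.npy")
p=np.array(read_eef_pos());p[2]+=.02;move_l(p,down(YAW),speed=.02);hold(.2);print(F()-b)
p[2]=.22;move_l(p,down(YAW),speed=.15)
q=p-.03*UX-.03*UY; movep(q,down(YAW)); hold(.3)
f=grab_frame("wrist");cv2.imwrite("pics/w4.png",cv2.resize(f[40:280,120:440,::-1],(800,600),interpolation=cv2.INTER_CUBIC))
d=camera_info("wrist");np.save("w4.npy",{"ci":d},allow_pickle=True);print(read_time())
E
```

```text
[ 0.15258119  0.48459952 -0.13668619]
39.1667
```

View pics/w4.png

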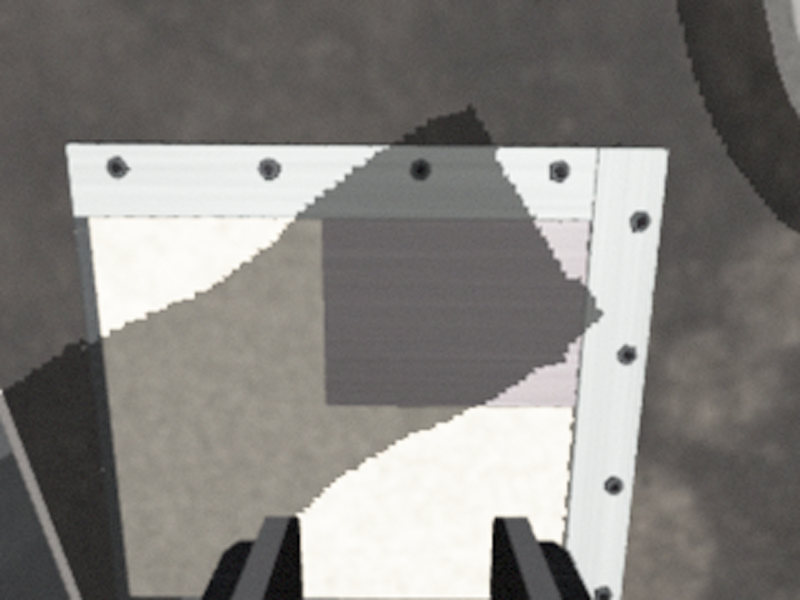

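The sheet lies under both lips with its edges parallel. I'll check the numbers from its free corner (327,405) and the lip edges meeting at (589,220).

```bash
python3 - <<'E'
from h import *
ci=np.load("w4.npy",allow_pickle=True).item()["ci"]
R=lambda u,v,z:ray(ci,((u+.5)/2.5-.5+120,(v+.5)/2.5-.5+40),z)[:2]
c=R(589,220,.0315);s=R(88,217,.0315);e=R(566,560,.0315)
a=np.arctan2(*(c-s)[::-1]);bb=np.arctan2(*(c-e)[::-1])-np.pi/2;y=(a+bb)/2
ux=np.array([np.cos(y),np.sin(y)]);uy=np.array([-ux[1],ux[0]])
co=c+.01*(ux+uy)
k=R(327,405,.0275);l=R(322.5,221,.0275);r=R(572,406,.0275)
print(a,bb,"len c-s",np.linalg.norm(c-s));print("free corner in holder (want -120,-90 mm)",(k-co)@ux*1e3,(k-co)@uy*1e3)
print("sheet yaw rel",np.arctan2(*(r-k)[::-1])-y,np.arctan2(*(l-k)[::-1])-np.pi/2-y)
E
```

```text
-0.21837273414141672 -0.20692009423452307 len c-s 0.2021848228940859
free corner in holder (want -120,-90 mm) -118.30160417887677 -88.86190769226366
sheet yaw rel -0.0043269908514904365 -0.003399534903327922
```

```bash
python3 -c "
from bench import *
print(close_job())"
```

```text
the job is handed in; nothing more can be done
None
```

I dragged the sheet under both lips, seated it against both fences and let go, then handed the job in. My last camera check put it within about 2 mm of home and square to about 0.004 rad. The wrist force stayed below 27 N at every reading. I haven't seen the verdict, and I did not measure how far the bed rose or re-image the petri dish, slide box or jar.

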